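# Open the child-resistant solvent bottle

### The job

Open the amber bottle in the rack: its white cap is child-resistant, so press it down firmly, but no harder than it needs, while turning it anticlockwise until it just meets its stop. Then lift the cap off, leaving the bottle down in its well, and set it upright in the steel tray, lowering it onto the tray before letting go. Leave everything else where it stands.

Things in the scene. Friction and masses are not known exactly. Their poses are not given: they have to be found in the camera images.
- bottle: Amber square glass bottle (250 ml, about 0.5 kg, label with a red diamond), 64 x 64 mm, loose in one of the rack's three wells (which one varies) with 1 mm play each side: it can turn only a few degrees but can be pulled up. Origin: centre of its underside; z up. Shoulder from 92 to 106 mm height, above it a round neck 35 mm in diameter.
- bottle_neck (a point): On the bottle's axis, 112 mm above its origin, level with the closed cap's skirt edge. Under the cap the neck has three bayonet lugs. Driven anticlockwise (0.1 to 0.25 N m), the inner shell clears them after 14 to 65 degrees (how tight it was is unknown) and 11 degrees later meets a hard stop: there it lifts straight off. Before that, lifting brings the bottle up (5 N).
- cap: White ribbed two-shell child-resistant cap, red anticlockwise arrows on top, round, 52 mm in diameter (53.6 over the ribs), 34 mm high, 60 g. Origin: centre of the skirt's lower edge, 112 mm above the bottle's origin when closed; z up. Unpressed, the outer shell only clicks round (0.03 N m) and opens nothing. Over 45 N of contact force between cap and bottle counts as forcing it (at the stop: about 0.4 N m).
- cap_top (a point): Centre of the cap's top, 34 mm above its origin. Pressed down, the cap gives from about 6 N; whole travel 5.3 mm at about 17 N, then hard. Three dogs of the outer shell must drop between nine of the inner one.
- cap_mid (a point): On the cap's axis at half its height. If dog meets dog the press turns hard at 3 mm, about 10 N: turn it under that load (up to 15 degrees) until they drop in, then press on; they catch after 7 to 25 degrees in all. The inner shell is driven once the cap is at least 4 mm down (12 to 17 N); keep that load while turning.
- rack: Blue block 94 x 360 x 50 mm with three square wells 66.5 mm wide and 42 mm deep in a row along its y axis, 115 mm apart (well floor 8 mm above the bench). Origin: centre of its underside. Fixed. The bottles stand in it parallel to its axes.
- tray: Low square steel tray 170 x 170 mm, rim 14 mm high, wall and floor 4 mm, empty. Origin: centre of its underside; floor 4 mm above it. Fixed.
- bottle_blue: Clear square bottle with a plain blue cap in another well, 64 x 64 mm, 138 mm high. Origin: centre of its underside. Leave alone.
- bottle_ports: Clear square bottle with a black cap with three coloured ports in another well, 64 x 64 mm, 148 mm high. Origin: centre of its underside. Leave alone.
- beaker: Glass beaker, 68 mm in diameter, 85 mm high. Origin: centre of its underside. Leave alone.
- vial_rack: Small blue rack with sample vials, 75 x 130 x 41 mm. Origin: centre of its underside. Leave alone.
- tip_box: Orange pipette tip box, 85 x 120 x 64 mm. Origin: centre of its underside. Leave alone.
- jar: Jar with a black lid, 60 mm in diameter, 90 mm high. Origin: centre of its underside. Leave alone.
- spatula: Spatula lying on the bench, 180 mm long. Leave alone.
There are look-alikes about, which are no part of the job. There is more than one size of the cap; the job needs the largest.

How it is judged:
On the way, in this order (a step that is already met when the one before it is completed fails the run):
1. the cap is off: held in the gripper, its skirt clear above the bottle, the bottle still down in its well (z of cap in the frame of bottle above 0.15 m and contact force between the fingers and cap above 1 N and z of bottle in the frame of rack below 0.014 m), for 0.1 s.
2. the cap stands on the tray's floor while the gripper still holds it (x of cap in the frame of tray between -0.056 and 0.056 m and y of cap in the frame of tray between -0.056 and 0.056 m and z of cap in the frame of tray below 0.009 m and angle between cap's own z axis and vertical below 0.1 rad and contact force between cap and tray above 0.3 N and contact force between the fingers and cap above 0.5 N), for 0.05 s.
At the end, for the whole second after the job is handed in: The cap stands upright (within 6 degrees) and at rest on the floor of the steel tray, its centre within 56 mm of the tray's centre along either of the tray's sides; the amber bottle stands upright and at rest on the floor of its well (x of cap in the frame of tray between -0.056 and 0.056 m and y of cap in the frame of tray between -0.056 and 0.056 m and z of cap in the frame of tray below 0.009 m and angle between cap's own z axis and vertical below 0.1 rad and linear speed of each of cap, bottle below 0.01 m/s and z of bottle in the frame of rack below 0.012 m and angle between bottle's own z axis and vertical below 0.06 rad); the robot touches nothing.
It fails at once if the cap was forced: more than 45 N between cap and bottle (contact force between cap and bottle above 45 N).
It fails at once if the amber bottle was pulled up by 15 mm or tipped by more than 8 degrees (z of bottle in the frame of rack above 0.023 m or angle between bottle's own z axis and vertical above 0.14 rad).
It fails at once if another thing was moved by more than 15 mm (distance of any of bottle_blue, bottle_ports, beaker, vial_rack, tip_box, jar, spatula from where it was at the start of the episode above 0.015 m).
It also fails if it takes over 70 s, if anything falls off the work surface, if the arm or the gripper's body presses on something with over 40 N, if the wrist force passes 120 N, or if a joint passes its speed limit or range.

### The arm

A 7-joint arm with a two-finger parallel gripper is mounted at the origin on the work surface. World frame = base frame: x ahead of the robot, y to its left, z up, the work surface at z = 0. Lengths are in m, angles in rad, forces in N, time in s.
With the tool pointing down it reaches from about 0.35 to 0.9 m from the base axis. Payload 19.9 kg.
Tool frame: the origin (TCP) lies midway between the tips of the shut fingers; the grasp point (between the pads) lies 19 mm behind it (ctrl.grasp_offset is the distance from the TCP to the grasp point, in m); z points along the fingers, y is the line along which they close (so a half turn about z gives the same grasp; the last joint's range is limited). The gripper opens to 94 mm and grips with 3 to 60 N. Pads are 16 mm wide; open, the fingers measure 119 mm over their backs; the gripper's body (75 mm by 177 mm) begins 78 mm behind the grasp point.
Start: joints at [-1.145, 0.417, -0.01, 1.614, 0.005, 1.111, -0.053], TCP at [0.282, 0.558, 0.205] pointing down, gripper open.
Joint ranges: [-2.81, 2.81], [-0.39, 2.02], [-1.27, 1.25], [0.06, 2.57], [-1.19, 4.33], [0.19, 2], [-2.82, 2.82]. Speed limits (rad/s): [1.89, 1.89, 2.39, 2.39, 3.01, 3.01, 3.01].

### API

Orientations are given as a unit quaternion [w, x, y, z].
In Python, from cell import ctrl, optics gives the robot as it stands.
- The arm moves only by the tool apply_moves, never from a script. Its argument "moves" is one flat list of numbers, 7 for each row, row after row: the shift along the tool's x, y, z in mm, then the turn, a rotation vector about the tool's x, y, z in rad, then the opening, from 0 (shut) to 1 (fully open). A call has 1 to 12 rows; each row is the pose to reach, as a shift and turn from the pose commanded when the call began, along the tool's axes at that moment; what a row does not reach only later rows make up. A row lasts 1/12 s, in which the tool goes at most 41.7 mm and 7.16 degrees, less where a joint would pass 70% of its speed; a pose out of reach is approached as far as the arm can. A call with a gripper value outside its range is refused whole. The fingers move at their own pace and stop on an object; the grip force is fixed at half the most. Time passes only in rows, so rows that repeat a pose let the fingers close. It gives the time, the measured TCP pose, the force, the opening and the grip force at its end, in the units of the state.
- ctrl.get_state(): the state, without advancing time (a new reading comes with each control period).
- optics.snapshot(name): name is "scene" or "top" or "wrist"; returns a dict with "image" (480x640x3 uint8, red, green, blue), "range_z" (480x640 float32, m along the optical axis (not along the pixel's ray), 0 where there is no reading), "mtx" (3x3 intrinsics, pixels), "extrinsics" (4x4, takes a point from world to camera coordinates). Camera axes: x right, y down, z forward; pixel columns grow to the right and rows downward; lengths in m; the calibration is good to about 2 mm. The wrist camera is an equidistant fisheye: a pixel r from the principal point sees the ray r / f radians off the axis. A picture is of the moment at which its call begins.
- ctrl.sign_off(): hands the job in; it is judged then, once.
The state is a dict: "clock": time; "q": joint angles; "joint_velocities": joint speeds; "joint_torque": joint torques, N m; "ee_pos": TCP position; "orientation": TCP orientation; "ft_force": force on the tool from outside, world axes, zero at the start; "moment": the same for the moment, N m; "gripper_width": opening from 0.0 (shut) to 1.0 (fully open); "finger_force": force on a finger pad.
Only numpy, scipy, OpenCV 4.12 (cv2) and the standard library are available. Lean on these libraries where they do the work, as an engineer would, in place of code of your own. Each camera call takes 0.05 s, during which the arm holds its last target. There are 200 camera calls.

## Working session

There is one attempt and no reset: what is moved stays moved. The work goes in short steps, Python scripts to look and compute and a tool call to move; the robot and the scene stay as the last step left them, time stands still between calls to the robot, and variables do not carry over. Pictures are saved under pics/ and viewed, at most 10 in all, crops included, and the job is handed in when it is done.

Besides the shell and the picture viewer there is one more tool, called after "Request:" in YAML: its name, and indented under it one key for each argument. apply_moves: Moves the arm, as the interface text tells. Its arguments: {"type":"object","properties":{"moves":{"type":"array","items":{"type":"number"}}},"required":["moves"]}

```bash
mkdir -p pics; ls; cat > h.py <<'E'
import numpy as np,cv2
from cell import ctrl,optics
def save(n,f):
    s=optics.snapshot(n); cv2.imwrite('pics/'+f+'.png',s['image'][:,:,::-1]); np.savez('pics/'+f+'.npz',**s); return s
def world(s):
    d=s['range_z'].astype(float);K=s['mtx'];v,u=np.mgrid[:480,:640]
    p=np.stack([(u-K[0,2])/K[0,0]*d,(v-K[1,2])/K[1,1]*d,d],-1)
    T=np.linalg.inv(s['extrinsics']); return p@T[:3,:3].T+T[:3,3]
E
python3 - <<'E'
from h import *
print(ctrl.get_state(), ctrl.grasp_offset)
save('top','top0'); save('scene','scene0')
E
```

```text
pics
{'clock': 0.0, 'q': array([-1.14450207,  0.41800123, -0.0103165 ,  1.6141824 ,  0.00468524,
        1.11070597, -0.05296917]), 'joint_velocities': array([ 0.0001578 , -0.00016243, -0.00063003, -0.00015224,  0.00032701,
        0.00109263,  0.00045279]), 'joint_torque': array([ 1.66228133e-04, -8.51258469e+01,  6.38663974e-01, -4.25984502e+01,
       -4.88604326e-02,  1.86906155e-02,  1.06499010e-04]), 'ee_pos': array([0.28164932, 0.55750497, 0.20480476]), 'orientation': array([-1.10761080e-04,  2.31748408e-01,  9.72775550e-01, -6.26724017e-04]), 'ft_force': array([-0.3064166 ,  0.20967953, -0.16010006]), 'moment': array([-0.01874921,  0.019301  , -0.02962983]), 'finger_force': 0.0, 'gripper_width': 1.0000970387832568} 0.0188
```

View pics/top0.png

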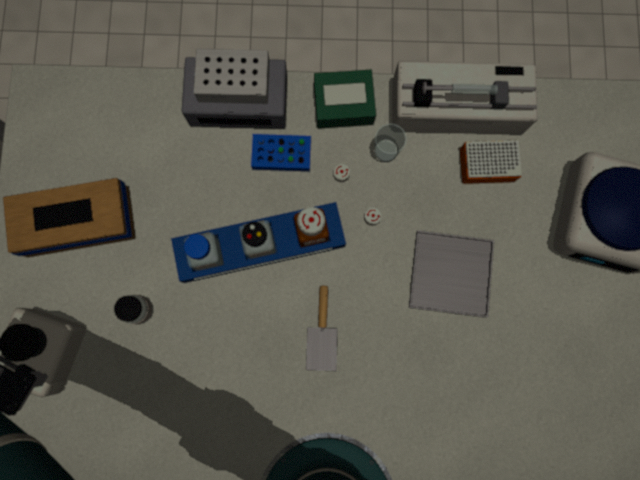

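View pics/scene0.png

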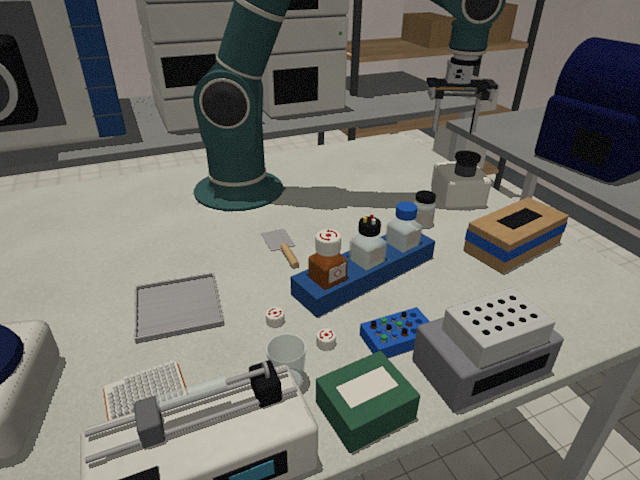

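The top view shows the amber bottle with its white cap at about (312,220), the right-hand well. The ports bottle is at (257,236), the blue-capped one at (198,246), and the tray at (452,274). Small look-alike caps lie on the bench at (342,172) and (373,215).

```bash
python3 - <<'E'
from h import *
s=np.load('pics/top0.npz'); P=world(s); im=s['image']
hsv=cv2.cvtColor(im,cv2.COLOR_RGB2HSV)
v,u=np.mgrid[:480,:640]
# cap top
m=(abs(u-312)<30)&(abs(v-220)<30)&(P[...,2]>0.145)&(P[...,2]<0.17)
p=P[m]; print('cap',m.sum(),np.median(p[:,2]),(p.max(0)+p.min(0))/2,np.ptp(p,axis=0),p.mean(0))
(c,r)=cv2.minEnclosingCircle(p[:,:2].astype(np.float32)); print(c,r)
# rack
m=(hsv[...,0]>100)&(hsv[...,0]<125)&(hsv[...,1]>150)&(abs(P[...,2]-.05)<.006)&(abs(u-258)<100)&(abs(v-243)<50)&(v>185)
q=P[m]; b=cv2.minAreaRect(q[:,:2].astype(np.float32)); print('rack',np.median(q[:,2]),b)
# tray
m=(abs(u-452)<55)&(abs(v-274)<55)&(P[...,2]>0.008)&(P[...,2]<.03)
t=P[m]; print('tray',m.sum(),cv2.minAreaRect(t[:,:2].astype(np.float32)))
g=cv2.inRange(im,(0,0,0),(255,255,255))
for (x,y) in [(198,246),(257,236),(452,274),(480,300),(470,350)]: print(x,y,P[y,x])
st=ctrl.get_state()
from scipy.spatial.transform import Rotation as R
qq=st['orientation']; print(R.from_quat(np.r_[qq[1:],qq[0]]).as_matrix().round(3))
E
```

```text
cap 577 0.15494295911701528 [0.56672608 0.0445149  0.15309964] [0.05311525 0.05123187 0.01594051] [0.56567328 0.04432108 0.15468873]
(0.566544234752655, 0.04409588500857353) 0.02697760984301567
rack 0.0508286845596001 ((0.5375418066978455, 0.15630879998207092), (0.09341882169246674, 0.355680912733078), 14.2090482711792)
tray 1488 ((0.4836445152759552, -0.26241058111190796), (0.23315449059009552, 0.23509438335895538), 2.05721378326416)
198 246 [0.51077375 0.26357007 0.1457414 ]
257 236 [0.53273448 0.14899102 0.15039529]
452 274 [ 0.48332331 -0.26428807  0.00737158]
480 300 [ 0.42842665 -0.32457244  0.00636184]
470 350 [ 0.32137647 -0.30156973  0.00414132]
[[-0.893  0.451 -0.   ]
 [ 0.451  0.893 -0.001]
 [-0.    -0.001 -1.   ]]
```

Request:
apply_moves:
  moves: [-40, -27, 0, 0, 0, 0.1, 1, -80, -55, 0, 0, 0, 0.2, 1, -120, -82, 0, 0, 0, 0.3, 1, -160, -109, 0, 0, 0, 0.4, 1, -200, -136, 0, 0, 0, 0.5, 1, -240, -163, 0, 0, 0, 0.6, 1, -280, -190, 0, 0, 0, 0.7, 1, -320, -218, 0, 0, 0, 0.8, 1, -360, -245, 0, 0, 0, 0.9, 1, -400, -272, 0, 0, 0, 1.0, 1, -400, -272, 0, 0, 0, 1.1, 1, -400, -272, 0, 0, 0, 1.2, 1]

```text
clock: 1.1
ee_pos: [0.5175, 0.1304, 0.2056]
orientation: [0.0, 0.743, 0.669, -0.0]
ft_force: [-0.5, 0.3, 0.3]
gripper_width: 0.999
finger_force: 0.0
```

```bash
cat >> h.py <<'E'
from scipy.spatial.transform import Rotation as R
def tool(target=None,yaw=None):
    st=ctrl.get_state(); q=st['orientation']; M=R.from_quat(np.r_[q[1:],q[0]]).as_matrix()
    y=np.degrees(np.arctan2(M[1,0],M[0,0]))
    print('t',st['clock'],'pos',st['ee_pos'].round(4),'yaw',y.round(2),'q',st['q'].round(3),'F',st['ft_force'].round(2),'M',st['moment'].round(3),'g',st['gripper_width'],st['finger_force'],'tz',M[:,2].round(4))
    if target is not None: print('shift mm',(1000*M.T@(np.array(target)-st['ee_pos'])).round(1))
    if yaw is not None: print('turn z',np.radians(y-yaw).round(3))
E
python3 -c "
from h import *
tool([.566,.0445,.205],35)"
```

```text
t 1.1 pos [0.5175 0.1304 0.2056] yaw 83.97 q [-0.657  0.268  0.418  1.853 -0.123  1.046 -0.295] F [-0.52  0.29  0.32] M [-0.021  0.015 -0.01 ] g 0.9986360896383358 0.0 tz [ 5.e-04 -9.e-04 -1.e+00]
shift mm [-80.4  57.3   0.7]
turn z 0.855
```

Request:
apply_moves:
  moves: [-30, 20, 0, 0, 0, 0.1, 1, -55, 40, 0, 0, 0, 0.2, 1, -80, 57, 0, 0, 0, 0.3, 1, -80, 57, 0, 0, 0, 0.4, 1, -80, 57, 0, 0, 0, 0.5, 1, -80, 57, 0, 0, 0, 0.6, 1, -80, 57, 0, 0, 0, 0.7, 1, -80, 57, 0, 0, 0, 0.8, 1, -80, 57, 0, 0, 0, 0.855, 1, -80, 57, 0, 0, 0, 0.855, 1, -80, 57, 0, 0, 0, 0.855, 1]

```text
clock: 2.02
ee_pos: [0.565, 0.0496, 0.2053]
orientation: [0.0, 0.952, 0.306, -0.0]
ft_force: [-0.6, -0.1, -0.2]
gripper_width: 1.0
finger_force: 0.0
```

```bash
python3 -c "
from h import *
tool([.566,.0445,.205],35)
s=save('wrist','w1');print(s['mtx'],s['extrinsics'].round(4))"
```

```text
t 2.0167 pos [0.565  0.0496 0.2053] yaw 35.58 q [-0.629  0.361  0.613  1.777 -0.232  1.077 -0.885] F [-0.64 -0.11 -0.16] M [-0.001  0.159 -0.047] g 1.0000538591305501 0.0 tz [-4.e-04 -3.e-04 -1.e+00]
shift mm [-2.2  4.7  0.3]
turn z 0.01
[[371.64829954   0.         318.36469016]
 [  0.         371.64829954 242.7850564 ]
 [  0.           0.           1.        ]] [[ 0.5822 -0.8131 -0.0015 -0.2868]
 [-0.7895 -0.5657  0.2379  0.4508]
 [-0.1942 -0.1373 -0.9713  0.5063]
 [ 0.      0.      0.      1.    ]]
```

View pics/w1.png

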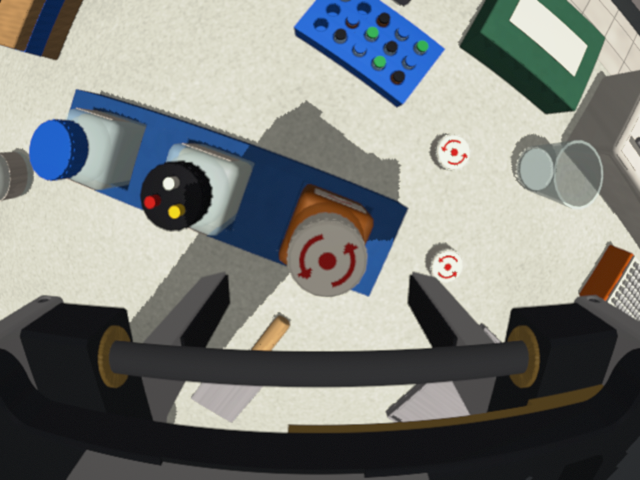

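The wrist view shows the cap's top centred at about (327,260), radius about 40 px, lying between the open fingers.

```bash
python3 - <<'E'
from h import *
s=np.load('pics/w1.npz');K=s['mtx'];E=s['extrinsics'];im=s['image'];T=np.linalg.inv(E)
def ray(u,v,z):
    x=(u-K[0,2])/K[0,0];y=(v-K[1,2])/K[1,1];th=np.hypot(x,y)
    d=np.array([x/th*np.sin(th),y/th*np.sin(th),np.cos(th)]);d=T[:3,:3]@d
    return T[:3,3]+d*(z-T[2,3])/d[2]
hsv=cv2.cvtColor(im,cv2.COLOR_RGB2HSV)
d=s['range_z'];v,u=np.mgrid[:480,:640]
x=(u-K[0,2])/K[0,0];y=(v-K[1,2])/K[1,1];th=np.hypot(x,y)+1e-9
c=np.stack([x/th*np.tan(th)*d,y/th*np.tan(th)*d,d],-1)
P=c@T[:3,:3].T+T[:3,3]
m=(abs(P[...,2]-.154)<.004)&(abs(u-327)<50)&(abs(v-260)<50)
p=P[m];print(m.sum(),np.median(p[:,2]),cv2.minEnclosingCircle(p[:,:2].astype(np.float32)),(p.max(0)+p.min(0))/2,p.mean(0))
rd=(hsv[...,1]>120)&((hsv[...,0]<8)|(hsv[...,0]>172))&(np.hypot(u-327,v-260)<12)
print(rd.sum(),ray(u[rd].mean(),v[rd].mean(),.154))
tool([.566,.0445,.135],35)
E
```

```text
4805 0.15365235273495564 ((0.5687580108642578, 0.04721767082810402), 0.026874661445617676) [0.56856112 0.04694079 0.15310887] [0.56972962 0.0481871  0.15356777]
230 [0.5687235  0.04731547 0.154     ]
t 2.0667 pos [0.5651 0.0496 0.2053] yaw 35.61 q [-0.629  0.361  0.613  1.777 -0.232  1.077 -0.885] F [-0.16 -0.93  0.27] M [-0.058  0.151 -0.012] g 0.9979507749805089 0.0 tz [-3.e-04 -2.e-04 -1.e+00]
shift mm [-2.2  4.7 70.3]
turn z 0.011
```

Request:
apply_moves:
  moves: [0, 4.3, 0, 0, 0, -0.12, 1, 0, 4.3, 0, 0, 0, -0.24, 1, 0, 4.3, 0, 0, 0, -0.36, 1, 0, 4.3, 0, 0, 0, -0.48, 1, 0, 4.3, 0, 0, 0, -0.6, 1, 0, 4.3, 0, 0, 0, -0.72, 1, 0, 4.3, 0, 0, 0, -0.84, 1, 0, 4.3, 0, 0, 0, -0.96, 1, 0, 4.3, 0, 0, 0, -1.08, 1, 0, 4.3, 0, 0, 0, -1.2, 1, 0, 4.3, 0, 0, 0, -1.2, 1, 0, 4.3, 0, 0, 0, -1.2, 1]

```text
clock: 3.07
ee_pos: [0.5677, 0.0458, 0.2055]
orientation: [-0.0, 0.615, 0.788, 0.0]
ft_force: [-0.4, 0.3, -0.4]
gripper_width: 1.001
finger_force: 0.0
```

```bash
cat >> h.py <<'E'
def capw(f,zt=.154,uv=None):
    s=save('wrist',f);K=s['mtx'];T=np.linalg.inv(s['extrinsics']);d=s['range_z'];v,u=np.mgrid[:480,:640]
    x=(u-K[0,2])/K[0,0];y=(v-K[1,2])/K[1,1];th=np.hypot(x,y)+1e-9
    P=np.stack([x/th*np.tan(th)*d,y/th*np.tan(th)*d,d],-1)@T[:3,:3].T+T[:3,3]
    m=(abs(P[...,2]-zt)<.004)&(np.hypot(P[...,0]-.567,P[...,1]-.046)<.033)
    p=P[m];print(m.sum(),np.median(p[:,2]),cv2.minEnclosingCircle(p[:,:2].astype(np.float32)))
E
python3 - <<'E'
from h import *
capw('w2')
tool([.5675,.046,.205])
E
```

```text
4783 0.15357993022145902 ((0.5688775181770325, 0.04751352593302727), 0.02673191763460636)
t 3.1167 pos [0.5677 0.0459 0.2055] yaw 103.99 q [-0.442  0.333  0.382  1.766 -0.14   1.069  0.232] F [ 0.39  0.2  -0.69] M [-0.063  0.046 -0.042] g 0.9994213399978914 0.0 tz [ 0.  0. -1.]
shift mm [ 0.2 -0.1  0.5]
```

Request:
apply_moves:
  moves: [1.2, 1.4, 0, 0, 0, 0.12, 1, 1.2, 1.4, 0, 0, 0, 0.24, 1, 1.2, 1.4, 0, 0, 0, 0.36, 1, 1.2, 1.4, 10, 0, 0, 0.48, 1, 1.2, 1.4, 20, 0, 0, 0.6, 1, 1.2, 1.4, 30, 0, 0, 0.72, 1, 1.2, 1.4, 42, 0, 0, 0.84, 1, 1.2, 1.4, 54, 0, 0, 0.96, 1, 1.2, 1.4, 66, 0, 0, 1.08, 1, 1.2, 1.4, 76, 0, 0, 1.2, 1, 1.2, 1.4, 82, 0, 0, 1.2, 1, 1.2, 1.4, 82, 0, 0, 1.2, 1]

```text
clock: 4.12
ee_pos: [0.5682, 0.0477, 0.1224]
orientation: [0.0, 0.952, 0.306, -0.001]
ft_force: [-0.7, 1.5, 0.5]
gripper_width: 0.997
finger_force: 0.0
```

```bash
python3 -c "
from h import *
tool([.5688,.0474,.123])"
```

```text
t 4.1167 pos [0.5682 0.0477 0.1224] yaw 35.58 q [-0.592  0.471  0.584  1.843 -0.318  0.923 -0.813] F [-0.66  1.46  0.45] M [ 0.019  0.143 -0.062] g 0.9970897220895941 0.0 tz [-1.6e-03 -9.0e-04 -1.0e+00]
shift mm [ 0.3  0.6 -0.6]
```

Close on the cap.

Request:
apply_moves:
  moves: [0.3, 0.5, 0, 0, 0, 0, 0.7, 0.3, 0.5, 0, 0, 0, 0, 0.6, 0.3, 0.5, 0, 0, 0, 0, 0.5, 0.3, 0.5, 0, 0, 0, 0, 0.3, 0.3, 0.5, 0, 0, 0, 0, 0.3, 0.3, 0.5, 0, 0, 0, 0, 0.3, 0.3, 0.5, 0, 0, 0, 0, 0.3, 0.3, 0.5, 0, 0, 0, 0, 0.3, 0.3, 0.5, 0, 0, 0, 0, 0.3]

```text
clock: 4.87
ee_pos: [0.5695, 0.0471, 0.1236]
orientation: [0.0, 0.953, 0.304, 0.0]
ft_force: [1.3, -1.4, 1.0]
gripper_width: 0.555
finger_force: 30.0
```

```bash
python3 -c "
from h import *
tool([.5688,.0474,.123])"
```

```text
t 4.8667 pos [0.5695 0.0471 0.1236] yaw 35.45 q [-0.59   0.471  0.584  1.841 -0.318  0.924 -0.814] F [ 1.29 -1.42  1.01] M [-0.402 -0.258  0.011] g 0.5551166679704954 29.997157644247636 tz [ 5.e-04 -3.e-04 -1.e+00]
shift mm [-0.4 -0.6  0.6]
```

Request:
apply_moves:
  moves: [0, 0, 0.8, 0, 0, 0, 0.3, 0, 0, 1.6, 0, 0, 0, 0.3, 0, 0, 2.4, 0, 0, 0, 0.3, 0, 0, 2.4, 0, 0, 0, 0.3, 0, 0, 2.4, 0, 0, 0, 0.3]

```text
clock: 5.28
ee_pos: [0.5697, 0.0469, 0.1215]
orientation: [0.0, 0.953, 0.304, 0.0]
ft_force: [-0.8, -2.9, 8.9]
gripper_width: 0.549
finger_force: 30.0
```

```bash
python3 -c "
from h import *
tool()"
```

```text
t 5.2833 pos [0.5697 0.0469 0.1215] yaw 35.44 q [-0.589  0.474  0.583  1.842 -0.321  0.919 -0.812] F [-0.76 -2.95  8.94] M [-0.754  0.112 -0.088] g 0.548979976351736 30.005137900589034 tz [ 1.e-03 -3.e-04 -1.e+00]
```

Request:
apply_moves:
  moves: [0, 0, 0.6, 0, 0, 0, 0.3, 0, 0, 1.2, 0, 0, 0, 0.3, 0, 0, 1.2, 0, 0, 0, 0.3, 0, 0, 1.2, 0, 0, 0, 0.3]

```text
clock: 5.62
ee_pos: [0.5698, 0.0468, 0.1205]
orientation: [0.0, 0.953, 0.304, 0.001]
ft_force: [0.3, -3.9, 10.2]
gripper_width: 0.552
finger_force: 30.0
```

```bash
python3 -c "
from h import *
tool()"
```

```text
t 5.6167 pos [0.5698 0.0468 0.1205] yaw 35.43 q [-0.588  0.475  0.582  1.843 -0.322  0.917 -0.811] F [ 0.25 -3.91 10.21] M [-0.825  0.283  0.045] g 0.5519985953559429 30.007668955950066 tz [ 1.3e-03 -3.0e-04 -1.0e+00]
```

Request:
apply_moves:
  moves: [0, 0, 0.5, 0, 0, 0, 0.3, 0, 0, 1.0, 0, 0, 0, 0.3, 0, 0, 1.0, 0, 0, 0, 0.3, 0, 0, 1.0, 0, 0, 0, 0.3]

```text
clock: 5.95
ee_pos: [0.5699, 0.0467, 0.1197]
orientation: [0.0, 0.953, 0.304, 0.001]
ft_force: [-0.4, -3.6, 13.7]
gripper_width: 0.552
finger_force: 30.0
```

```bash
python3 -c "
from h import *
tool()"
```

```text
t 5.95 pos [0.5699 0.0467 0.1197] yaw 35.43 q [-0.587  0.476  0.582  1.844 -0.323  0.916 -0.81 ] F [-0.4  -3.6  13.66] M [-0.96   0.374 -0.017] g 0.551564742907213 30.00964202801697 tz [ 1.4e-03 -3.0e-04 -1.0e+00]
```

Request:
apply_moves:
  moves: [0, 0, 0.3, 0, 0, 0, 0.3, 0, 0, 0.6, 0, 0, 0, 0.3, 0, 0, 0.6, 0, 0, 0, 0.3, 0, 0, 0.6, 0, 0, 0, 0.3]

```text
clock: 6.28
ee_pos: [0.5699, 0.0466, 0.1191]
orientation: [0.0, 0.953, 0.304, 0.001]
ft_force: [-1.9, -4.4, 14.4]
gripper_width: 0.552
finger_force: 30.0
```

```bash
python3 -c "
from h import *
tool()"
```

```text
t 6.2833 pos [0.5699 0.0466 0.1191] yaw 35.42 q [-0.587  0.477  0.581  1.844 -0.323  0.914 -0.81 ] F [-1.91 -4.42 14.36] M [-0.994  0.515  0.009] g 0.5515527482113066 30.010809344239533 tz [ 1.4e-03 -3.0e-04 -1.0e+00]
```

Request:
apply_moves:
  moves: [0, 0, 0.2, 0, 0, -0.04, 0.3, 0, 0, 0.2, 0, 0, -0.08, 0.3, 0, 0, 0.2, 0, 0, -0.12, 0.3, 0, 0, 0.2, 0, 0, -0.16, 0.3, 0, 0, 0.2, 0, 0, -0.2, 0.3, 0, 0, 0.2, 0, 0, -0.2, 0.3]

```text
clock: 6.78
ee_pos: [0.57, 0.0472, 0.119]
orientation: [0.0, 0.917, 0.399, 0.001]
ft_force: [-0.9, -1.7, 13.1]
gripper_width: 0.55
finger_force: 30.0
```

```bash
python3 -c "
from h import *
tool()"
```

```text
t 6.7833 pos [0.57   0.0472 0.119 ] yaw 47.06 q [-0.552  0.467  0.533  1.843 -0.294  0.909 -0.632] F [-0.93 -1.67 13.1 ] M [-0.354  0.44  -0.105] g 0.5498612777575437 30.007122120587155 tz [ 1.6e-03  4.0e-04 -1.0e+00]
```

Request:
apply_moves:
  moves: [0, 0, 0.4, 0, 0, -0.04, 0.3, 0, 0, 0.4, 0, 0, -0.08, 0.3, 0, 0, 0.4, 0, 0, -0.12, 0.3, 0, 0, 0.4, 0, 0, -0.16, 0.3, 0, 0, 0.4, 0, 0, -0.2, 0.3, 0, 0, 0.4, 0, 0, -0.2, 0.3]

```text
clock: 7.28
ee_pos: [0.5701, 0.0476, 0.1187]
orientation: [0.0, 0.872, 0.489, 0.001]
ft_force: [-1.6, 0.4, 14.2]
gripper_width: 0.551
finger_force: 30.0
```

```bash
python3 -c "
from h import *
tool()"
```

```text
t 7.2833 pos [0.5701 0.0476 0.1187] yaw 58.53 q [-0.517  0.459  0.486  1.842 -0.267  0.904 -0.457] F [-1.56  0.44 14.22] M [ 0.092  0.426 -0.026] g 0.5507916343278181 30.007650484330952 tz [ 1.8e-03  8.0e-04 -1.0e+00]
```

Request:
apply_moves:
  moves: [0, 0, 0.4, 0, 0, -0.04, 0.3, 0, 0, 0.4, 0, 0, -0.08, 0.3, 0, 0, 0.4, 0, 0, -0.12, 0.3, 0, 0, 0.4, 0, 0, -0.16, 0.3, 0, 0, 0.4, 0, 0, -0.2, 0.3, 0, 0, 0.4, 0, 0, -0.2, 0.3]

```text
clock: 7.78
ee_pos: [0.5701, 0.0477, 0.1184]
orientation: [0.0, 0.819, 0.574, 0.001]
ft_force: [-0.1, 1.1, 15.3]
gripper_width: 0.555
finger_force: 30.0
```

```bash
python3 -c "
from h import *
tool()"
```

```text
t 7.7833 pos [0.5701 0.0477 0.1184] yaw 70.0 q [-0.481  0.451  0.439  1.841 -0.24   0.9   -0.28 ] F [-0.07  1.11 15.34] M [ 0.259  0.535 -0.086] g 0.5548964113234813 30.008244873024523 tz [ 1.9e-03  9.0e-04 -1.0e+00]
```

Request:
apply_moves:
  moves: [0, 0, 0, 0, 0, -0.03, 0.3, 0, 0, 0, 0, 0, -0.06, 0.3, 0, 0, 0, 0, 0, -0.09, 0.3, 0, 0, 0, 0, 0, -0.1, 0.3]

```text
clock: 8.12
ee_pos: [0.57, 0.0477, 0.1183]
orientation: [0.0, 0.79, 0.613, 0.001]
ft_force: [-2.3, 1.7, 15.5]
gripper_width: 0.55
finger_force: 30.0
```

```bash
python3 -c "
from h import *
tool()"
```

```text
t 8.1167 pos [0.57   0.0477 0.1183] yaw 75.67 q [-0.464  0.448  0.417  1.84  -0.227  0.898 -0.192] F [-2.3   1.72 15.53] M [ 0.197  0.809 -0.092] g 0.5503760447944096 30.008505085716024 tz [ 1.6e-03  9.0e-04 -1.0e+00]
```

Request:
apply_moves:
  moves: [0, 0, 0, 0, 0, -0.03, 0.3, 0, 0, 0, 0, 0, -0.06, 0.3, 0, 0, 0, 0, 0, -0.06, 0.3]

```text
clock: 8.37
ee_pos: [0.5699, 0.0477, 0.1183]
orientation: [0.0, 0.771, 0.637, 0.001]
ft_force: [-2.4, 1.8, 16.7]
gripper_width: 0.553
finger_force: 30.0
```

```bash
python3 -c "
from h import *
tool()"
```

```text
t 8.3667 pos [0.5699 0.0477 0.1183] yaw 79.12 q [-0.454  0.446  0.403  1.84  -0.219  0.897 -0.139] F [-2.44  1.78 16.72] M [ 0.161  0.849 -0.033] g 0.5526246406865047 30.00918745296076 tz [ 1.4e-03  9.0e-04 -1.0e+00]
```

```bash
python3 - <<'E'
from h import *
Ms=[]
for i in range(6):
    optics.snapshot('wrist'); s=ctrl.get_state(); Ms.append(np.r_[s['ft_force'],s['moment']])
print(np.mean(Ms,0).round(3),np.std(Ms,0).round(3))
capw('w3',.149); tool()
E
```

```text
[-2.618  0.826 16.821  0.161  0.847 -0.096] [0.439 0.389 0.65  0.026 0.02  0.014]
9245 0.1485378866199677 ((0.568343460559845, 0.05267087370157242), 0.030932864174246788)
t 8.7167 pos [0.5699 0.0477 0.1183] yaw 79.01 q [-0.454  0.446  0.403  1.84  -0.219  0.897 -0.141] F [-2.15  0.69 16.64] M [ 0.127  0.778 -0.078] g 0.5505301076413796 30.009709449950606 tz [ 1.4e-03  8.0e-04 -1.0e+00]
```

View pics/w3.png

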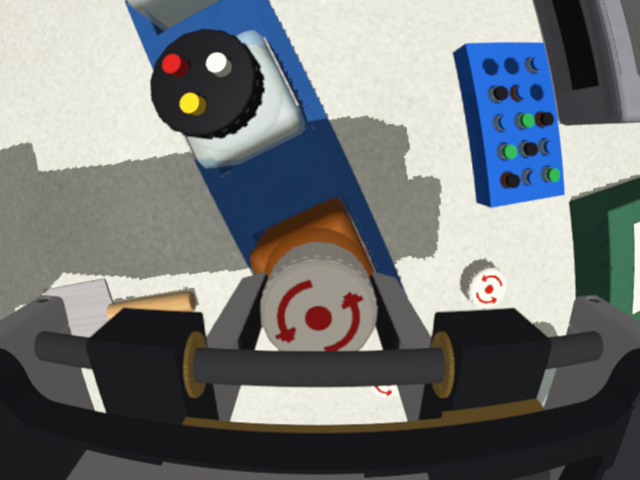

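The picture shows the cap centred at (318,318) between the pads. Its top is at z = 0.1485, so it's pressed down about 5 mm. Next I'll keep turning.

```bash
cat > a.py <<'E'
from h import *
Ms=[]
for i in range(3):
    optics.snapshot('top'); s=ctrl.get_state(); Ms.append(np.r_[s['ft_force'],s['moment']])
print(np.mean(Ms,0).round(3)); tool()
E
```

Request:
apply_moves:
  moves: [0, 0, -0.2, 0, 0, -0.03, 0.3, 0, 0, -0.2, 0, 0, -0.06, 0.3, 0, 0, -0.2, 0, 0, -0.09, 0.3, 0, 0, -0.2, 0, 0, -0.09, 0.3]

```text
clock: 9.05
ee_pos: [0.5697, 0.0477, 0.1184]
orientation: [0.0, 0.741, 0.671, 0.001]
ft_force: [-2.2, 1.1, 16.0]
gripper_width: 0.555
finger_force: 30.0
```

```bash
python3 a.py
```

```text
[-2.734  0.789 15.822  0.101  0.9   -0.073]
t 9.2 pos [0.5697 0.0477 0.1184] yaw 84.16 q [-0.439  0.443  0.383  1.84  -0.208  0.897 -0.061] F [-3.31  0.76 15.38] M [ 0.076  0.911 -0.077] g 0.5529313107450228 30.0086162192747 tz [ 1.e-03  8.e-04 -1.e+00]
```

Request:
apply_moves:
  moves: [0, 0, 0, 0, 0, -0.03, 0.3, 0, 0, 0, 0, 0, -0.06, 0.3, 0, 0, 0, 0, 0, -0.06, 0.3]

```text
clock: 9.45
ee_pos: [0.5696, 0.0476, 0.1183]
orientation: [0.0, 0.721, 0.693, 0.001]
ft_force: [-3.0, 0.1, 15.5]
gripper_width: 0.552
finger_force: 30.0
```

```bash
python3 a.py
```

```text
[-3.711  1.157 15.881  0.078  0.995 -0.064]
t 9.6 pos [0.5696 0.0477 0.1184] yaw 87.6 q [-0.428  0.441  0.37   1.839 -0.2    0.896 -0.007] F [-3.53  2.01 15.7 ] M [ 0.074  0.999 -0.082] g 0.5560343663433497 30.00858818879351 tz [ 9.e-04  7.e-04 -1.e+00]
```

Request:
apply_moves:
  moves: [0, -0.2, 0, 0, 0, -0.03, 0.3, 0, -0.3, 0, 0, 0, -0.06, 0.3, 0, -0.3, 0, 0, 0, -0.09, 0.3, 0, -0.3, 0, 0, 0, -0.09, 0.3]

```text
clock: 9.93
ee_pos: [0.5695, 0.0476, 0.1184]
orientation: [0.0, 0.689, 0.725, 0.001]
ft_force: [-2.6, 0.0, 15.4]
gripper_width: 0.554
finger_force: 30.0
```

```bash
python3 a.py
```

```text
[-2.69   0.039 15.49   0.042  0.814 -0.075]
t 10.0833 pos [0.5695 0.0476 0.1184] yaw 92.75 q [-0.413  0.439  0.349  1.84  -0.188  0.894  0.073] F [-2.6   0.67 15.43] M [ 0.005  0.851 -0.057] g 0.553998346738594 30.00805114628747 tz [ 1.1e-03  6.0e-04 -1.0e+00]
```

Request:
apply_moves:
  moves: [0, 0, 0, 0, 0, -0.03, 0.3, 0, 0, 0, 0, 0, -0.06, 0.3, 0, 0, 0, 0, 0, -0.06, 0.3]

```text
clock: 10.33
ee_pos: [0.5694, 0.0476, 0.1184]
orientation: [0.0, 0.667, 0.745, 0.001]
ft_force: [-2.8, 0.1, 15.5]
gripper_width: 0.552
finger_force: 30.0
```

```bash
python3 a.py
```

```text
[-3.076  0.785 15.462 -0.04   0.878 -0.081]
t 10.4833 pos [0.5694 0.0476 0.1184] yaw 96.19 q [-0.402  0.437  0.336  1.839 -0.181  0.894  0.126] F [-2.84 -0.07 15.8 ] M [-0.033  0.891 -0.098] g 0.5502385176470035 30.00824662274681 tz [ 1.e-03  6.e-04 -1.e+00]
```

Request:
apply_moves:
  moves: [0, -0.1, 0, 0, 0, -0.03, 0.3, 0, -0.2, 0, 0, 0, -0.06, 0.3, 0, -0.2, 0, 0, 0, -0.09, 0.3, 0, -0.2, 0, 0, 0, -0.09, 0.3]

```text
clock: 10.82
ee_pos: [0.5693, 0.0475, 0.1184]
orientation: [0.0, 0.633, 0.774, 0.001]
ft_force: [-2.7, -0.5, 15.6]
gripper_width: 0.555
finger_force: 30.0
```

```bash
python3 a.py
```

```text
[-2.128  0.129 15.027 -0.047  0.77  -0.067]
t 10.9667 pos [0.5693 0.0476 0.1184] yaw 101.35 q [-0.387  0.435  0.316  1.839 -0.169  0.893  0.206] F [-2.490e+00 -1.000e-02  1.488e+01] M [-0.052  0.753 -0.047] g 0.5519862587798632 30.007947678677738 tz [ 1.2e-03  6.0e-04 -1.0e+00]
```

Request:
apply_moves:
  moves: [0, 0, 0, 0, 0, -0.03, 0.3, 0, 0, 0, 0, 0, -0.06, 0.3, 0, 0, 0, 0, 0, -0.06, 0.3]

```text
clock: 11.22
ee_pos: [0.5693, 0.0475, 0.1184]
orientation: [0.0, 0.609, 0.793, 0.001]
ft_force: [-2.5, -0.1, 15.6]
gripper_width: 0.554
finger_force: 30.0
```

```bash
python3 a.py
```

```text
[-1.973  0.365 15.137 -0.124  0.808 -0.068]
t 11.3667 pos [0.5693 0.0475 0.1184] yaw 104.79 q [-0.376  0.433  0.303  1.839 -0.162  0.892  0.26 ] F [-2.    0.18 15.6 ] M [-0.12   0.823 -0.004] g 0.5536558244322408 30.008002719841897 tz [ 1.1e-03  5.0e-04 -1.0e+00]
```

Request:
apply_moves:
  moves: [0, -0.1, 0, 0, 0, -0.03, 0.3, 0, -0.1, 0, 0, 0, -0.06, 0.3, 0, -0.1, 0, 0, 0, -0.09, 0.3, 0, -0.1, 0, 0, 0, -0.09, 0.3]

```text
clock: 11.7
ee_pos: [0.5692, 0.0474, 0.1184]
orientation: [0.0, 0.573, 0.819, 0.001]
ft_force: [-2.4, 0.1, 15.0]
gripper_width: 0.55
finger_force: 30.0
```

```bash
python3 a.py
```

```text
[-2.827 -0.533 14.878 -0.166  0.756 -0.099]
t 11.85 pos [0.5692 0.0475 0.1184] yaw 109.94 q [-0.361  0.431  0.283  1.839 -0.151  0.891  0.34 ] F [-2.8   0.44 14.8 ] M [-0.158  0.79  -0.06 ] g 0.5534415956213354 30.007855669828132 tz [ 1.2e-03  5.0e-04 -1.0e+00]
```

Request:
apply_moves:
  moves: [0, 0, 0, 0, 0, -0.03, 0.3, 0, 0, 0, 0, 0, -0.06, 0.3, 0, 0, 0, 0, 0, -0.06, 0.3]

```text
clock: 12.1
ee_pos: [0.5692, 0.0474, 0.1184]
orientation: [0.0, 0.548, 0.836, 0.0]
ft_force: [-3.5, -0.7, 14.4]
gripper_width: 0.554
finger_force: 30.0
```

```bash
python3 a.py; python3 - <<'E'
from h import *
save('wrist','w4')
a=cv2.imread('pics/w3.png')[240:380,220:420];b=cv2.imread('pics/w4.png')[240:380,220:420]
cv2.imwrite('pics/cmp.png',cv2.resize(np.hstack([a,b]),(800,280)))
E
```

```text
[-2.868 -0.434 15.634 -0.196  0.831 -0.09 ]
t 12.25 pos [0.5692 0.0474 0.1184] yaw 113.37 q [-0.35   0.43   0.27   1.838 -0.144  0.891  0.394] F [-3.43 -0.61 15.41] M [-0.208  0.871 -0.054] g 0.5523081910397766 30.00788058503531 tz [ 1.2e-03  5.0e-04 -1.0e+00]
```

View pics/cmp.png

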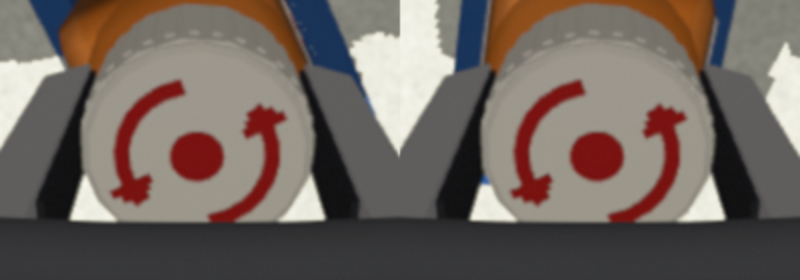

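The arrows sit in the same place between the pads in both crops, with the hub at about (197,155) in each, so the cap has turned with the gripper without slipping.

Request:
apply_moves:
  moves: [0, -0.1, 0, 0, 0, -0.03, 0.3, 0, -0.1, 0, 0, 0, -0.06, 0.3, 0, -0.1, 0, 0, 0, -0.06, 0.3]

```text
clock: 12.55
ee_pos: [0.569, 0.0474, 0.1184]
orientation: [0.0, 0.523, 0.852, 0.0]
ft_force: [-3.2, -0.9, 16.4]
gripper_width: 0.553
finger_force: 30.0
```

```bash
python3 a.py
```

```text
[-3.822  0.07  16.311 -0.135  0.911 -0.144]
t 12.7 pos [0.569  0.0474 0.1184] yaw 116.81 q [-0.34   0.429  0.256  1.838 -0.136  0.891  0.448] F [-3.96 -0.46 16.56] M [-0.153  0.947 -0.145] g 0.5512422388913328 30.007587029831484 tz [ 1.e-03  5.e-04 -1.e+00]
```

Request:
apply_moves:
  moves: [0, 0, 0, 0, 0, -0.03, 0.3, 0, 0, 0, 0, 0, -0.06, 0.3, 0, 0, 0, 0, 0, -0.06, 0.3]

```text
clock: 12.95
ee_pos: [0.5691, 0.0474, 0.1184]
orientation: [0.0, 0.497, 0.868, 0.001]
ft_force: [-2.5, -0.4, 15.8]
gripper_width: 0.551
finger_force: 30.0
```

```bash
python3 a.py
```

```text
[-2.763 -0.099 14.458 -0.135  0.747 -0.188]
t 13.1 pos [0.5691 0.0475 0.1184] yaw 120.25 q [-0.33   0.428  0.243  1.838 -0.129  0.89   0.502] F [-3.06  0.13 14.3 ] M [-0.125  0.752 -0.218] g 0.548823823729996 30.006798739777878 tz [ 1.2e-03  5.0e-04 -1.0e+00]
```

Request:
apply_moves:
  moves: [0, 0, 0, 0, 0, -0.03, 0.3, 0, 0, 0, 0, 0, -0.06, 0.3, 0, 0, 0, 0, 0, -0.06, 0.3]

```text
clock: 13.35
ee_pos: [0.5689, 0.0473, 0.1184]
orientation: [0.0, 0.471, 0.882, 0.0]
ft_force: [-4.0, -0.5, 15.0]
gripper_width: 0.55
finger_force: 30.0
```

```bash
python3 a.py
```

```text
[-3.906 -0.698 15.965 -0.242  1.098 -0.375]
t 13.5 pos [0.5689 0.0473 0.1184] yaw 123.66 q [-0.319  0.427  0.23   1.838 -0.122  0.89   0.556] F [-2.99 -1.08 16.47] M [-0.238  1.072 -0.341] g 0.5508821357187194 30.00796473934315 tz [ 8.e-04  5.e-04 -1.e+00]
```

Moment has jumped to 0.375 N m, above the drive torque, so this is the stop. I'll ease back slightly, release the press, then lift gently.

Request:
apply_moves:
  moves: [0, 0, 0, 0, 0, 0.02, 0.3, 0, 0, -2, 0, 0, 0.02, 0.3, 0, 0, -4, 0, 0, 0.02, 0.3, 0, 0, -6, 0, 0, 0.02, 0.3, 0, 0, -7, 0, 0, 0.02, 0.3, 0, 0, -8, 0, 0, 0.02, 0.3, 0, 0, -8, 0, 0, 0.02, 0.3]

```text
clock: 14.08
ee_pos: [0.5684, 0.0473, 0.1254]
orientation: [-0.0, 0.481, 0.877, -0.0]
ft_force: [0.2, 0.1, -0.4]
gripper_width: 0.552
finger_force: 30.0
```

```bash
python3 a.py
```

```text
[-0.055 -0.287 -0.734 -0.054  0.003 -0.01 ]
t 14.2333 pos [0.5684 0.0473 0.1252] yaw 122.54 q [-0.325  0.418  0.236  1.833 -0.121  0.905  0.535] F [ 0.48 -0.35 -1.04] M [-0.058  0.049 -0.038] g 0.5551876776930734 29.99264643760398 tz [-5.e-04 -1.e-04 -1.e+00]
```

Request:
apply_moves:
  moves: [0, 0, -2, 0, 0, 0, 0.3, 0, 0, -4, 0, 0, 0, 0.3, 0, 0, -6, 0, 0, 0, 0.3, 0, 0, -6, 0, 0, 0, 0.3]

```text
clock: 14.57
ee_pos: [0.5688, 0.0473, 0.132]
orientation: [0.0, 0.481, 0.877, 0.0]
ft_force: [-0.7, 1.2, -1.4]
gripper_width: 0.552
finger_force: 30.0
```

```bash
python3 a.py
```

```text
[ 0.612  0.206 -0.767 -0.053  0.024 -0.01 ]
t 14.7167 pos [0.5685 0.0473 0.1315] yaw 122.55 q [-0.326  0.41   0.238  1.828 -0.119  0.917  0.533] F [ 0.33  0.18 -1.06] M [-0.067  0.027  0.022] g 0.5553603413692744 29.992577674565837 tz [ 0. -0. -1.]
```

Request:
apply_moves:
  moves: [0, 0, -5, 0, 0, 0, 0.3, 0, 0, -15, 0, 0, 0, 0.3, 0, 0, -30, 0, 0, 0, 0.3, 0, 0, -50, 0, 0, 0, 0.3, 0, 0, -70, 0, 0, 0, 0.3, 0, 0, -80, 0, 0, 0, 0.3, 0, 0, -85, 0, 0, 0, 0.3, 0, 0, -85, 0, 0, 0, 0.3, 0, 0, -85, 0, 0, 0, 0.3]

```text
clock: 15.47
ee_pos: [0.5683, 0.0472, 0.2159]
orientation: [-0.0, 0.481, 0.877, -0.0]
ft_force: [-0.7, 0.8, -0.8]
gripper_width: 0.554
finger_force: 30.0
```

```bash
python3 - <<'E'
from h import *
tool([.4833,-.263,.1])
save('scene','scene1')
im=cv2.imread('pics/scene1.png')[150:400,100:450]; cv2.imwrite('pics/s1c.png',cv2.resize(im,(700,500)))
E
```

```text
t 15.4667 pos [0.5683 0.0472 0.2159] yaw 122.55 q [-0.342  0.315  0.254  1.749 -0.088  1.089  0.508] F [-0.69  0.79 -0.81] M [-0.046  0.062  0.008] g 0.5537952673359959 29.992497480707243 tz [-6.e-04 -1.e-04 -1.e+00]
shift mm [-215.8 -238.5  116. ]
```

View pics/s1c.png

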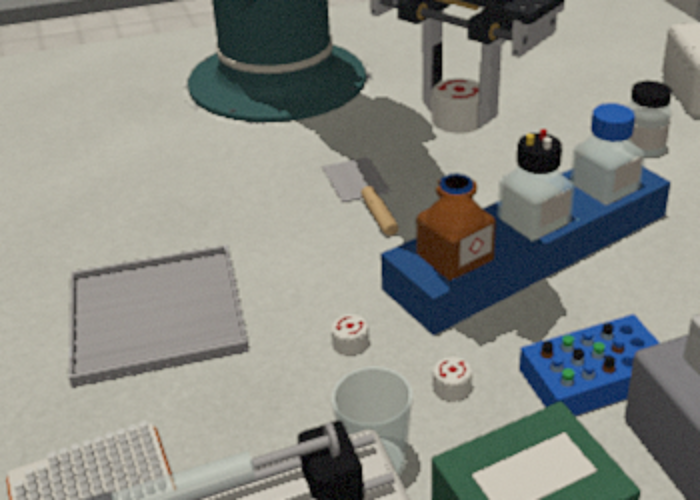

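The picture shows the cap held at (457,105) and the open amber bottle still seated in its well at (457,230). The tray at (158,310) is clear, so I'll carry the cap there.

Request:
apply_moves:
  moves: [-12, -13, 0, 0, 0, 0, 0.3, -36, -40, 0, 0, 0, 0, 0.3, -60, -66, 0, 0, 0, 0, 0.3, -84, -93, 0, 0, 0, 0, 0.3, -108, -119, 0, 0, 0, 0, 0.3, -132, -146, 0, 0, 0, 0, 0.3, -156, -172, 0, 0, 0, 0, 0.3, -180, -199, 0, 0, 0, 0, 0.3, -204, -225, 0, 0, 0, 0, 0.3, -216, -238, 0, 0, 0, 0, 0.3, -216, -238, 10, 0, 0, 0, 0.3, -216, -238, 30, 0, 0, 0, 0.3]

```text
clock: 16.52
ee_pos: [0.4843, -0.2642, 0.1868]
orientation: [0.001, 0.482, 0.876, -0.0]
ft_force: [2.1, 0.3, -1.3]
gripper_width: 0.555
finger_force: 30.0
```

Request:
apply_moves:
  moves: [0, 0, 15, 0, 0, 0, 0.3, 0, 0, 35, 0, 0, 0, 0.3, 0, 0, 55, 0, 0, 0, 0.3, 0, 0, 75, 0, 0, 0, 0.3, 0, 0, 95, 0, 0, 0, 0.3, 0, 0, 115, 0, 0, 0, 0.3, 0, 0, 128, 0, 0, 0, 0.3, 0, 0, 136, 0, 0, 0, 0.3, 0, 0, 140, 0, 0, 0, 0.3, 0, 0, 140, 0, 0, 0, 0.3, 0, 0, 140, 0, 0, 0, 0.3]

```text
clock: 17.43
ee_pos: [0.4843, -0.2629, 0.0468]
orientation: [0.0, 0.481, 0.877, -0.0]
ft_force: [0.1, 0.2, -0.5]
gripper_width: 0.551
finger_force: 30.0
```

```bash
python3 - <<'E'
from h import *
tool([.4833,-.263,.008])
save('scene','scene2');s=save('wrist','w5')
a=cv2.imread('pics/scene2.png')[200:400,80:330]
cv2.imwrite('pics/s2c.png',np.hstack([cv2.resize(a,(400,320)),cv2.resize(cv2.imread('pics/w5.png'),(400,320))]))
E
```

```text
t 17.4333 pos [ 0.4843 -0.2629  0.0468] yaw 122.55 q [ 0.163  0.517  0.351  1.93  -0.255  0.737  1.229] F [ 0.08  0.16 -0.47] M [-0.042 -0.014 -0.046] g 0.5514558419623982 29.992468133568764 tz [ 2.e-04 -2.e-04 -1.e+00]
shift mm [ 0.5 -0.9 38.8]
```

View pics/s2c.png

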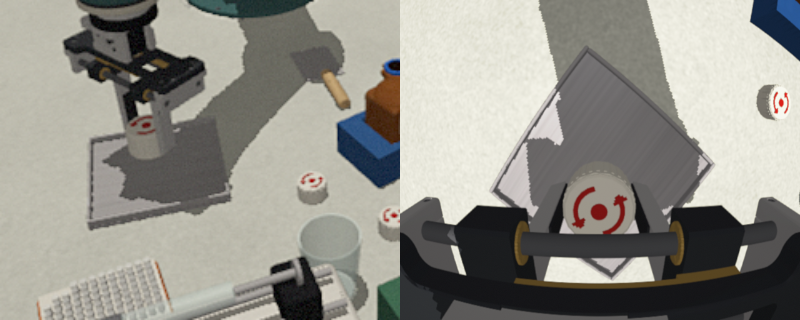

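The cap at (598,210) in the right half hangs upright over the middle of the tray. Now I'll lower it.

Request:
apply_moves:
  moves: [0, 0, 8, 0, 0, 0, 0.3, 0, 0, 18, 0, 0, 0, 0.3, 0, 0, 28, 0, 0, 0, 0.3, 0, 0, 34, 0, 0, 0, 0.3, 0, 0, 36, 0, 0, 0, 0.3, 0, 0, 37, 0, 0, 0, 0.3, 0, 0, 37, 0, 0, 0, 0.3]

```text
clock: 18.12
ee_pos: [0.484, -0.263, 0.0093]
orientation: [-0.0, 0.481, 0.877, -0.0]
ft_force: [0.7, 0.5, -0.6]
gripper_width: 0.551
finger_force: 30.0
```

Request:
apply_moves:
  moves: [0, 0, 0.5, 0, 0, 0, 0.3, 0, 0, 1, 0, 0, 0, 0.3, 0, 0, 1.5, 0, 0, 0, 0.3, 0, 0, 1.5, 0, 0, 0, 0.3]

```text
clock: 18.45
ee_pos: [0.4843, -0.2629, 0.0081]
orientation: [0.0, 0.481, 0.877, -0.0]
ft_force: [-0.7, 0.9, -1.0]
gripper_width: 0.554
finger_force: 30.0
```

```bash
python3 a.py
```

```text
[-0.734 -0.641 -0.433 -0.042  0.022  0.   ]
t 18.6 pos [ 0.4842 -0.2629  0.0081] yaw 122.54 q [ 0.186  0.579  0.323  1.942 -0.286  0.664  1.255] F [-0.64 -1.03 -1.22] M [-0.048  0.059 -0.002] g 0.5533213771964618 29.992574234493077 tz [ 1.e-04 -2.e-04 -1.e+00]
```

Request:
apply_moves:
  moves: [0, 0, 0.5, 0, 0, 0, 0.3, 0, 0, 1, 0, 0, 0, 0.3, 0, 0, 1, 0, 0, 0, 0.3, 0, 0, 1, 0, 0, 0, 0.3]

```text
clock: 18.93
ee_pos: [0.4843, -0.2629, 0.0074]
orientation: [0.0, 0.481, 0.877, 0.0]
ft_force: [-2.1, 1.9, 7.3]
gripper_width: 0.55
finger_force: 30.0
```

```bash
python3 a.py
```

```text
[-1.766  1.112  8.721  0.207  0.635 -0.053]
t 19.0833 pos [ 0.4843 -0.263   0.0074] yaw 122.54 q [ 0.186  0.581  0.323  1.942 -0.287  0.662  1.255] F [-1.21  1.85  8.76] M [ 0.224  0.614 -0.04 ] g 0.5515321683031671 29.997877129353583 tz [ 4.e-04 -1.e-04 -1.e+00]
```

Contact on the floor at about 8.7 N. I'll ease off, release and retreat.

Request:
apply_moves:
  moves: [0, 0, -0.3, 0, 0, 0, 0.3, 0, 0, -0.3, 0, 0, 0, 0.3, 0, 0, -0.3, 0, 0, 0, 0.7, 0, 0, -0.3, 0, 0, 0, 0.9, 0, 0, -0.3, 0, 0, 0, 1, 0, 0, -0.3, 0, 0, 0, 1, 0, 0, -0.3, 0, 0, 0, 1, 0, 0, -0.3, 0, 0, 0, 1, 0, 0, -0.3, 0, 0, 0, 1]

```text
clock: 19.83
ee_pos: [0.4841, -0.2629, 0.0073]
orientation: [0.0, 0.481, 0.877, -0.0]
ft_force: [0.6, 0.8, -0.3]
gripper_width: 0.992
finger_force: 0.0
```

Request:
apply_moves:
  moves: [0, 0, -5, 0, 0, 0, 1, 0, 0, -15, 0, 0, 0, 1, 0, 0, -30, 0, 0, 0, 1, 0, 0, -50, 0, 0, 0, 1, 0, 0, -75, 0, 0, 0, 1, 0, 0, -100, 0, 0, 0, 1, 0, 0, -125, 0, 0, 0, 1, 0, 0, -150, 0, 0, 0, 1, 0, 0, -160, 0, 0, 0, 1, 0, 0, -160, 0, 0, 0, 1, 0, 0, -160, 0, 0, 0, 1]

```text
clock: 20.75
ee_pos: [0.4842, -0.2628, 0.1676]
orientation: [0.0, 0.481, 0.877, 0.0]
ft_force: [-0.6, 0.0, -1.1]
gripper_width: 1.001
finger_force: 0.0
```

```bash
python3 - <<'E'
from h import *
tool()
s=save('scene','scene3');cv2.imwrite('pics/s3c.png',cv2.resize(cv2.imread('pics/scene3.png')[150:400,80:450],(740,500)))
E
```

```text
t 20.75 pos [ 0.4842 -0.2628  0.1676] yaw 122.55 q [ 0.106  0.345  0.412  1.851 -0.165  0.978  1.157] F [-0.58  0.03 -1.06] M [-0.026  0.052 -0.012] g 1.000646426595749 0.0 tz [ 9.e-04 -2.e-04 -1.e+00]
```

View pics/s3c.png

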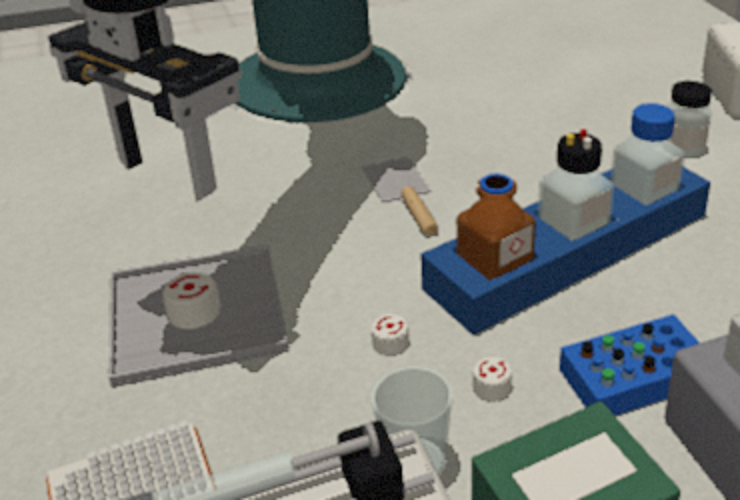

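The cap stands upright at (190,300), near the middle of the tray. The bottle is seated in its well at (495,235), and the gripper is clear of everything.

```bash
python3 -c "
from h import *
print(ctrl.sign_off())"
```

```text
the job is handed in; nothing more can be done
None
```

The amber bottle is open and still seated in its well, its cap stands upright near the middle of the steel tray, and the job is handed in; the hand-in returned no verdict.

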